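# Set and lock the portioning stop of a nougat cutting jig

### The arm

A 6-joint arm with a two-finger parallel gripper is mounted at the origin on the work surface. World frame = base frame: x ahead of the robot, y to its left, z up, the work surface at z = 0. Lengths are in mm, angles in rad, forces in N, time in s.
With the tool pointing down it reaches from about 300 to 775 mm from the base axis. Payload 14.6 kg.
Tool frame: the origin (TCP) lies on the centre line of the jaws, within the pads' length; the fingertips stand 19 mm ahead of it and the grasp point (between the pads) is the TCP (bot.tip_reach is the distance from the TCP to the fingertips, in mm); y points along the fingers, x is the direction in which the jaws open and shut, and the axes are right-handed (so a half turn about y gives the same grasp; the last joint's range is limited). The gripper opens to 85 mm and grips with 20 to 120 N. Pads are 22 mm wide; open, the fingers measure 114 mm over their backs; the gripper's body (76 mm by 85 mm) begins 54 mm behind the grasp point. The pads swing forward as they close: fully open they stand 13 mm farther back than shut.
Start: joints at [-1.26, 0.3, 1.521, -0, 1.321, -0.067], TCP at [202.875, -511.206, 250.281] pointing down, gripper open.
Joint ranges: [-3.03, 3.03], [-0.79, 2.21], [0.23, 2.52], [-1.04, 4.18], [0, 3.07], [-2.55, 2.55]. Speed limits (rad/s): [2.22, 2.22, 2.57, 3.14, 3.14, 3.14].

### API

Orientations are given as a unit quaternion [w, x, y, z].
In Python, from rig import bot gives the robot as it stands. Calls block until the motion is done:
- bot.move_to(position, orientation): joint-space move of the TCP to a pose.
- bot.servo_line(position, attitude=None, speed=150, until_force=None): straight line of the TCP; attitude=None keeps the orientation; speed is the mean speed in mm/s. With until_force (N) it stops when the force on the tool has changed by that much, and returns True; else False.
- bot.move_joints(angles): joint-space move.
- bot.move_gripper(opening, grip_force=None): finger opening in mm; grip_force is the grip in N (None keeps the last); returns when the fingers have stopped.
- bot.dwell(seconds).
- bot.ik(position, orientation): joint angles nearest the present ones, or None.
- bot.read_state(): the state.
- bot.read_camera(name): name is "side" or "top" or "wrist"; returns a dict with "image" (480x640x3 uint8, blue, green, red), "depth" (480x640 float32, mm along the optical axis (not along the pixel's ray), 0 where there is no reading), "fovy" (degrees; the focal length in pixels is half the picture's height over the tangent of half this angle, whatever the lens; pixels are square), "cx", "cy" (the principal point, pixels), "eye" and "attitude" of the camera in the world; the wrist camera has in their place "mount" (4x4, takes a point from camera to tool coordinates, whose origin is the TCP and whose axes are the tool frame's). Camera axes: x right, y down, z forward; pixel columns grow to the right and rows downward; lengths in mm; the calibration is good to about 2 mm. The wrist camera is an equidistant fisheye: a pixel r from the principal point sees the ray r / f radians off the axis. A picture is of the moment at which its call begins: read the wrist's pose just before it.
A pose or a line that the arm cannot do raises bot.MotionError and nothing moves.
- bot.finish_job(): hands the job in, once; it reports no verdict.
The state is a dict: "clock": time; "joint_positions": joint angles; "qvel": joint speeds; "effort": joint torques, N m; "ee_pos": TCP position; "tool_rot": TCP orientation; "ft_force": force on the tool from outside, world axes, zero at the start; "moment": the same for the moment, N m; "grip_width": finger opening in mm.
Only numpy, scipy, OpenCV 4.12 (cv2) and the standard library are available. Lean on these libraries where they do the work, as an engineer would, in place of code of your own. Each camera call takes 0.05 s, during which the arm holds its last target. There are 200 camera calls.

### The job

Slide the aluminium stop of the cutting jig up against the nougat bar and gently push on until the bar is fully home against the jig's wooden end stop. Then tighten the black lock knob clockwise (seen from above) until you feel its flange bite on the stop's plate, turn it a further eighth of a turn (45 degrees) and no more, and let go. Leave the spatula, the jar and the nougat offcut where they are.

Things in the scene. Friction and masses are not known exactly. Their poses are not given: they have to be found in the camera images.
- jig: The cutting jig, fixed to the bench, of pale wood: a board 160 mm (x) by 470 mm (y) and 18 mm thick with two rails along y (tops 34 mm above the bench, 94 mm apart inside) and a cross block, the end stop, near its +y end (126 mm wide, its top 68 mm above the bench). Origin on the bench, on the centre line between the rails; +y runs along the rails towards the end stop.
- end_stop (a point): Centre line of the end stop's flat face that the bar must rest against (at y = 195 mm in the jig's frame, 40 mm above the bench); jig axes.
- bar_end (a point): Centre of the end face, towards the end stop, of the loose nougat bar (60 mm wide, 140 mm long, 42 mm high, about 0.4 kg) lying on the jig's board between rails; its +y axis points out of this face towards the end stop. At the start this face is 6 to 18 mm short of the end stop.
- bar_near (a point): Centre of the bar's other end face, towards the sliding stop.
- stop_face (a point): Centre of the pushing face of the loose aluminium sliding stop (0.6 kg); +y points out of it, towards the bar. The stop: a plate 92 mm wide, 210 mm long, 12 mm thick sliding on the board between the rails (1 mm play each side), with an upright 88 mm wide, 18 mm thick at its bar end (top 78 mm above the bench) and a rib behind it. A dark slot in the plate runs under the knob.
- stop_grip (a point): Mid point of the stop's upright rib, to be held from above: 16 mm thick across the rails (x), 42 mm long (y), top 82 mm above the bench; this point is 62 mm above the bench, 38 mm behind the pushing face. Sliding it takes about 3 to 8 N, with the bar 6 to 15 N; push with 20 to 25 N to be sure that the bar is home. More than 45 N on the bar crushes it.
- knob_grip (a point): Centre of the bar grip of the black lock knob, on its upright axis: 50 mm long along this frame's x, 16 mm thick along y, 36 mm high (18 mm above and below this point, which is 70 to 74 mm above the bench), z up. Below it a hub and a steel flange 50 mm across. Turning it clockwise from above tightens it and lowers it 12 mm a turn. It stays where it is left.
- spatula: Bystander: a spatula lying on the bench beside the jig, towards the robot, about 250 mm long. Leave alone.
- jar: Bystander: a glass jar, 70 mm across, 100 mm high, beyond the jig. Leave alone.
- offcut: Bystander: a loose nougat offcut, 50 by 70 mm, 42 mm high, beyond the jig. Leave alone.
- knob_axis (a point): Point on the bench under the lock knob's upright axis, at y = -90 mm in the jig's frame; jig axes. The knob turns freely (about 0.03 N m) for an unknown 20 to 100 degrees; then its sprung flange bites on the stop's plate: the turning moment rises sharply, to about 0.15 to 0.2 N m within 10 to 15 degrees, then slowly to about 0.3 to 0.4. More than 80 degrees past the bite is overtightened.

How it is judged (in metres and radians):
On the way, in this order (a step that is already met when the one before it is completed fails the run):
1. the bar is home against the end stop and the stop against the bar, with the knob still loose (y of bar_end in the frame of jig above 0.1925 m and y of stop_face in the frame of jig above 0.0525 m and contact force between knob and stop below 3 N), for 0.2 s.
2. the knob has bitten (contact force between knob and stop above 10 N), for 0.1 s.
At the end, for the whole second after the job is handed in: The bar is within 2.5 mm of the end stop and the stop within 2.5 mm of where it bears on a bar that is home, both lying flat and at rest; the knob presses the plate with 18.5 to 32.5 N, which is 25 to 70 degrees past its first bite (y of bar_end in the frame of jig above 0.1925 m and y of stop_face in the frame of jig above 0.0525 m and contact force between knob and stop between 18.5 and 32.5 N and linear speed of bar below 0.01 m/s and angle between bar_end's own z axis and vertical below 0.1 rad and angle between stop_face's own z axis and vertical below 0.05 rad); the robot touches nothing.
It fails at once if the bar is crushed: pressed by the stop with over 45 N (contact force between stop and bar above 45 N).
It fails at once if the knob is overtightened, more than about 80 degrees past its bite (contact force between knob and stop above 38 N).
It fails at once if a bystander is moved by over 20 mm (distance of any of spatula, jar, offcut from where it was at the start of the episode above 0.02 m).
It also fails if it takes over 72 s, if anything falls off the work surface, if the arm or the gripper's body presses on something with over 40 N, if the wrist force passes 120 N, or if a joint passes its speed limit or range.

## Working session

There is one attempt and no reset: what is moved stays moved. The work goes in short steps, each a Python script; the robot and the scene stay as the last script left them, time stands still between calls to the robot, and variables do not carry over. Pictures are saved under pics/ and viewed, about 8 in all and at most 12, crops included, and the job is handed in when it is done.

```bash
ls; mkdir -p pics
cat > h.py <<'E'
import numpy as np, cv2
from scipy.spatial.transform import Rotation as R
from rig import bot
def rot(q): return R.from_quat([q[1],q[2],q[3],q[0]]).as_matrix()
def quat(M): x,y,z,w=R.from_matrix(M).as_quat(); return [w,x,y,z]
def cloud(c):
    h,w=c["depth"].shape; f=h/2/np.tan(np.radians(c["fovy"])/2)
    v,u=np.mgrid[:h,:w]; d=c["depth"]
    P=np.stack([(u-c["cx"])/f*d,(v-c["cy"])/f*d,d],-1)
    A=np.array(c["attitude"]); A=rot(A) if A.size==4 else A
    return P@A.T+np.array(c["eye"])
E
python3 - <<'E'
from h import *
import pickle
d={}
for n in ("top","side"):
    c=bot.read_camera(n); d[n]=c; cv2.imwrite(f"pics/{n}0.png",c["image"]); print(n,c["fovy"],c["cx"],c["cy"],c["eye"],c["attitude"])
pickle.dump(d,open("d0.pkl","wb")); print(bot.read_state())
E
```

```text
pics
top 53.0433692200908 323.28669530534967 235.21630898076688 [545.04240968  69.72352236 715.91951121] [-0.01860356  0.70934726 -0.70427869  0.0217233 ]
side 52.08630944998481 325.10306452184005 238.12798163632073 [524.57035848 606.07004506 429.40952309] [ 0.03238191 -0.05543689  0.88479865 -0.46152954]
{'clock': 0.1, 'joint_positions': array([-1.25957123e+00,  3.00416127e-01,  1.52149998e+00,  2.96077711e-05,
        1.32064096e+00, -6.66006560e-02]), 'qvel': array([-0.00025103, -0.0019786 , -0.00097302, -0.00080014,  0.0006887 ,
       -0.0005054 ]), 'effort': array([ 3.91745445e-03, -5.44373918e+01, -3.62366152e+01,  1.78803413e-05,
        3.01449167e-03, -1.55932628e-05]), 'ee_pos': array([ 202.84645579, -511.04581274,  249.78575458]), 'tool_rot': array([ 0.58521645, -0.58478069,  0.39747345, -0.3969485 ]), 'ft_force': array([ 0.06220844,  0.18574976, -0.59914853]), 'moment': array([0.00531306, 0.01132004, 0.00228341]), 'grip_width': 85.35746266946441}
```

View pics/top0.png

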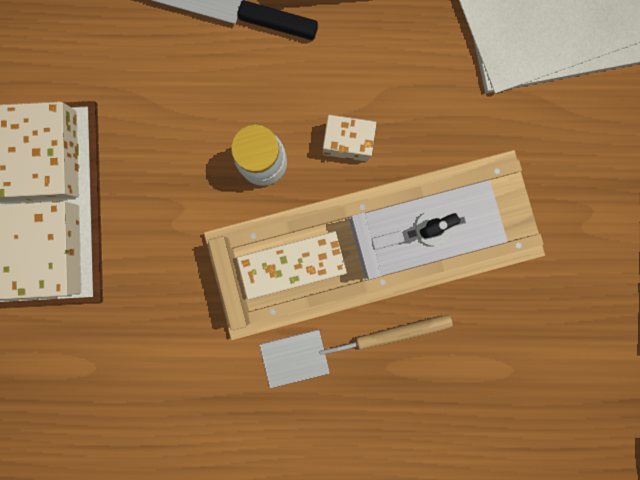

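View pics/side0.png

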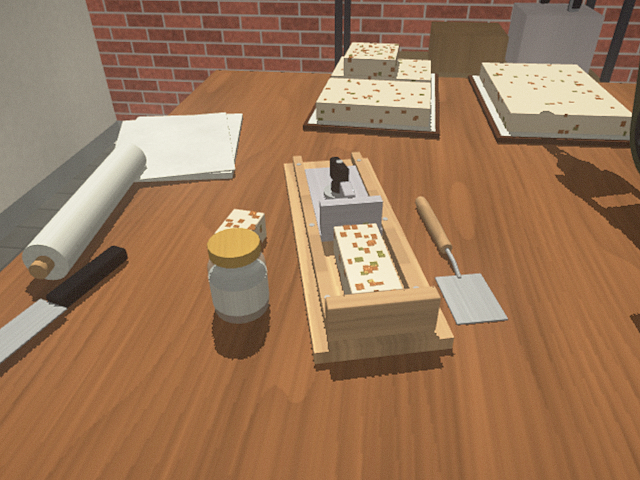

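The top view shows the jig, with the end stop at the left (~(228,285)), the bar at (292,265), the upright at (365,247) and the black knob at (440,226). The side view agrees with this. World +y is to the left in the top view. Next I'll measure with the top camera's depth.

```bash
cat > m.py <<'E'
from h import *
import pickle
d=pickle.load(open("d0.pkl","rb")); c=d["top"]; P=cloud(c); im=c["image"]
print("bench z",np.median(P[380:460,450:600,2]), "corners",P[240,10],P[240,600],P[20,420])
hsv=cv2.cvtColor(im,cv2.COLOR_BGR2HSV)
m=((P[...,2]>10)&(P[...,2]<95)).astype(np.uint8)
n,l,s,_=cv2.connectedComponentsWithStats(m,connectivity=4)
k=l[212,340] or l[225,440]; k=l[285,228] ; print("area",s[k])
pts=P[l==k]
r=cv2.minAreaRect(pts[:,:2].astype(np.float32)); print("jig rect",r)
b=cv2.boxPoints(r); 
i=np.argmax([np.linalg.norm(b[1]-b[0]),np.linalg.norm(b[2]-b[1])]); ax=b[i+1]-b[i]; ax=ax/np.linalg.norm(ax); ax=ax*np.sign(ax[1])
ey=np.array(ax); ex=np.array([ey[1],-ey[0]])
o=np.array(r[0]); print("ey",ey,"yaw",np.degrees(np.arctan2(-ey[0],ey[1])))
Q=np.stack([(P[...,:2]-o)@ex,(P[...,:2]-o)@ey,P[...,2]],-1)
on=l==k
def st(name,mk):
    q=Q[mk]; print(name,len(q),np.percentile(q,[1,50,99],axis=0).round(1).tolist())
st("endstop top",on&(abs(Q[...,2]-68)<4)&(Q[...,1]>150))
st("rail+",on&(abs(Q[...,2]-34)<3)&(Q[...,0]>44)); st("rail-",on&(abs(Q[...,2]-34)<3)&(Q[...,0]<-44))
st("bar top",on&(abs(Q[...,2]-60)<4)&(abs(Q[...,0])<45)&(Q[...,1]<185)&(Q[...,1]>10))
t=on&(Q[...,2]>72)&(Q[...,1]<60)
st("upright+rib",t&(Q[...,1]>-60)&(hsv[...,2]>90))
st("plate",on&(abs(Q[...,2]-30)<3)&(abs(Q[...,0])<44)&(Q[...,1]<0))
blk=on&(hsv[...,2]<60)&(Q[...,1]<0)&(Q[...,2]>75); st("knob",blk)
st("knob65",on&(hsv[...,2]<60)&(Q[...,1]<0)&(Q[...,2]>60))
rr=cv2.minAreaRect(Q[blk][:,:2].astype(np.float32)); print(rr)
f=240/np.tan(np.radians(c["fovy"])/2)
# rectified crop in jig frame: height map + image
hm=np.clip(Q[...,2]*2.5,0,255).astype(np.uint8)
x0,y0,x1,y1=340,170,520,290
a=cv2.resize(im[y0:y1,x0:x1],None,fx=4,fy=4); bb=cv2.applyColorMap(cv2.resize(hm[y0:y1,x0:x1],None,fx=4,fy=4,interpolation=0),cv2.COLORMAP_JET)
cv2.imwrite("pics/crop.png",cv2.resize(np.vstack([a,bb]),None,fx=.6,fy=.6))
for y in range(-150,60,10):
    row=[]
    for x in range(-46,47,8):
        s_=on&(abs(Q[...,0]-x)<4)&(abs(Q[...,1]-y)<5); row.append(int(np.percentile(Q[s_][:,2],90)) if s_.any() else -1)
    print(y,row)
E
python3 m.py
```

```text
bench z -0.2948941950624544 corners [573.02147429 495.69405562  56.41378078] [ 581.70845201 -345.85237853    1.65110857] [915.76256396 -78.53031469   2.7339453 ]
area [  204   151   341   189 35510]
jig rect ((573.080078125, -7.8226165771484375), (160.30482482910156, 471.2782287597656), 15.374504089355469)
ey [-0.265127    0.96421355] yaw 15.374499
endstop top 1556 [[-61.6, 200.3, 64.6], [-0.5, 210.8, 67.7], [61.2, 221.9, 70.5]]
rail+ 3396 [[45.3, -225.1, 31.4], [54.7, -15.2, 34.3], [62.8, 196.9, 36.6]]
rail- 3490 [[-62.9, -225.3, 31.3], [-54.9, -14.8, 34.0], [-45.7, 196.4, 36.4]]
bar top 4313 [[-28.8, 52.7, 57.2], [0.5, 118.4, 60.1], [30.0, 183.7, 62.8]]
upright+rib 1289 [[-42.8, -30.0, 74.9], [-0.3, 14.6, 78.7], [42.4, 27.2, 83.7]]
plate 6291 [[-43.3, -181.5, 27.6], [-1.6, -102.6, 30.2], [43.2, -1.8, 32.7]]
knob 359 [[-10.3, -106.5, 78.2], [-0.2, -77.9, 86.9], [10.3, -59.8, 90.0]]
knob65 397 [[-10.2, -106.4, 61.4], [-0.1, -76.6, 86.7], [10.4, -59.5, 89.9]]
((-0.3175225257873535, -83.58702850341797), (15.978205680847168, 48.45616149902344), 11.576837539672852)
-150 [35, 32, 32, 31, 
[... 389 characters left out ...]
3, 38, 38, 31, 31]
-70 [34, 31, 32, 38, 84, 88, 87, 40, 39, 32, 31, 31]
-60 [34, 31, 31, 31, 75, 86, 86, 37, 31, 31, 31, 32]
-50 [34, 31, 31, 31, 31, 31, 32, 31, 31, 32, 32, 31]
-40 [34, 31, 31, 30, 31, 31, 31, 31, 31, 31, 31, 31]
-30 [34, 31, 31, 31, 31, 82, 83, 80, 31, 31, 31, 31]
-20 [33, 31, 31, 31, 31, 83, 83, 81, 31, 32, 31, 31]
-10 [34, 31, 31, 31, 31, 82, 83, 81, 31, 31, 31, 31]
0 [35, 31, 31, 31, 31, 83, 83, 82, 31, 31, 31, 31]
10 [76, 79, 79, 78, 78, 82, 82, 80, 79, 78, 79, 78]
20 [78, 79, 79, 79, 79, 79, 79, 79, 79, 79, 79, 78]
30 [56, 77, 77, 77, 77, 77, 78, 77, 76, 77, 77, 77]
40 [33, 19, 19, 19, 19, 19, 19, 19, 18, 19, 19, 19]
50 [34, 19, 56, 60, 60, 60, 59, 60, 60, 60, 19, 19]
```

View pics/crop.png

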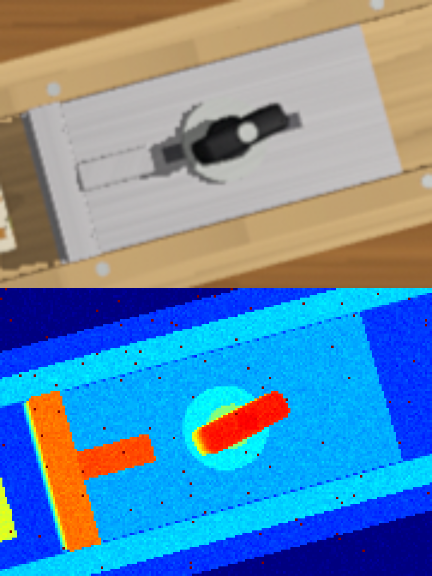

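The measurements hold up: the jig is 160×471 mm at yaw 15.4°, with the heights as stated. The end stop face reads about 200.5 and the knob about -84 along my axis, so the offset to jig y is about 5.7. The rib centre is at (0,-9), and the knob's long axis is at about 27° from world +y. Next I'll check IK, then grasp the rib.

```bash
cat >> h.py <<'E'
O=np.array([573.08,-7.82]); EY=np.array([-.265127,.964214]); EX=np.array([.964214,.265127]); OFF=5.7
def W(x,y,z): return [*(O+EX*x+EY*y),z]          # my jig-aligned frame (y = jig y + OFF)
def tool(a):                                      # jaw axis x at world angle a (deg), tool y down
    a=np.radians(a); x=np.array([np.cos(a),np.sin(a),0]); y=np.array([0,0,-1.]); return quat(np.stack([x,y,np.cross(x,y)],1))
def S():
    s=bot.read_state(); f=s["ft_force"]; p=s["ee_pos"]
    return dict(t=round(s["clock"],2),x=round((p[:2]-O)@EX,2),y=round((p[:2]-O)@EY,2),z=round(p[2],2),fx=round(f[:2]@EX,2),fy=round(f[:2]@EY,2),fz=round(f[2],2),mz=round(s["moment"][2],3),w=round(s["grip_width"],2))
E
python3 - <<'E'
from h import *
for a in (15.37,195.37):
    j=bot.ik(W(0,-9,62),tool(a)); print("rib",a,None if j is None else np.round(j,2))
for a in (27,207,27-160,207-160,27-80,207-80):
    j=bot.ik(W(0,-84.3,70),tool(a)); print("knob",a,None if j is None else np.round(j,2))
E
```

```text
rib 15.37 [-0.09  0.58  1.6  -0.    0.96 -0.36]
rib 195.37 None
knob 27 [-0.21  0.61  1.52 -0.    1.01 -0.68]
knob 207 [-0.21  0.61  1.52 -0.    1.01  2.46]
knob -133 [-0.21  0.61  1.52 -0.    1.01  2.11]
knob 47 [-0.21  0.61  1.52 -0.    1.01 -1.03]
knob -53 [-0.21  0.61  1.52  0.    1.01  0.72]
knob 127 [-0.21  0.61  1.52 -0.    1.01 -2.43]
```

Run:
```python
from h import *
q=tool(15.37)
bot.move_gripper(60)
bot.move_to(W(0,-9,170),q); print(S())
print("touch",bot.servo_line(W(0,-9,62),speed=80,until_force=8)); print(S())
c=bot.read_camera("side"); im=c["image"]; cv2.imwrite("pics/pre.png",cv2.resize(im[120:330,230:460],None,fx=2.5,fy=2.5))
bot.move_gripper(10,grip_force=30); print(S())
```

```text
{'t': 2.71, 'x': np.float64(-0.2), 'y': np.float64(-9.75), 'z': np.float64(170.13), 'fx': np.float64(-0.12), 'fy': np.float64(-0.67), 'fz': np.float64(-0.56), 'mz': np.float64(-0.012), 'w': 59.61}
touch False
{'t': 4.21, 'x': np.float64(0.24), 'y': np.float64(-9.09), 'z': np.float64(62.51), 'fx': np.float64(0.16), 'fy': np.float64(-0.33), 'fz': np.float64(-0.16), 'mz': np.float64(0.005), 'w': 59.74}
{'t': 4.72, 'x': np.float64(-0.04), 'y': np.float64(-8.98), 'z': np.float64(62.16), 'fx': np.float64(-2.07), 'fy': np.float64(1.34), 'fz': np.float64(2.45), 'mz': np.float64(-0.115), 'w': 15.48}
```

View pics/pre.png

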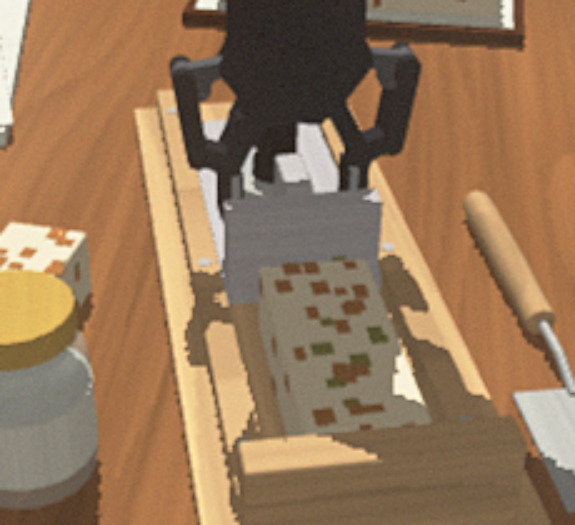

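The picture shows the gripper over the rib behind the upright at about (290,180), and the jaws closed to 15.5 mm with low side force. Now I'll push.

Run:
```python
from h import *
z=62.2
print(bot.servo_line(W(0,5,z),speed=25,until_force=20),S())
for y in (12,17): print(bot.servo_line(W(0,y,z),speed=12,until_force=20),S())
print(bot.servo_line(W(0,32,z),speed=5,until_force=20),S())
bot.dwell(.3); print(S())
```

```text
False {'t': 5.42, 'x': np.float64(0.04), 'y': np.float64(5.61), 'z': np.float64(62.16), 'fx': np.float64(0.28), 'fy': np.float64(3.91), 'fz': np.float64(2.18), 'mz': np.float64(0.003), 'w': 15.94}
False {'t': 6.16, 'x': np.float64(-0.07), 'y': np.float64(12.15), 'z': np.float64(62.16), 'fx': np.float64(-0.1), 'fy': np.float64(-1.05), 'fz': np.float64(0.29), 'mz': np.float64(-0.003), 'w': 15.85}
False {'t': 6.72, 'x': np.float64(-0.01), 'y': np.float64(17.13), 'z': np.float64(62.17), 'fx': np.float64(-0.01), 'fy': np.float64(-2.76), 'fz': np.float64(-1.19), 'mz': np.float64(-0.052), 'w': 15.53}
True {'t': 8.5, 'x': np.float64(0.12), 'y': np.float64(24.22), 'z': np.float64(62.17), 'fx': np.float64(1.16), 'fy': np.float64(-3.35), 'fz': np.float64(2.14), 'mz': np.float64(0.077), 'w': 15.75}
{'t': 8.8, 'x': np.float64(0.14), 'y': np.float64(24.2), 'z': np.float64(62.17), 'fx': np.float64(0.77), 'fy': np.float64(-0.94), 'fz': np.float64(5.7), 'mz': np.float64(0.06), 'w': 15.52}
```

It stopped at 24.2, where I predicted 22.5 ± 2. I'll push once more to confirm, then look.

Run:
```python
from h import *
print(bot.servo_line(W(0,30,62.2),speed=4,until_force=22),S())
bot.dwell(.3); print(S())
import pickle
c=bot.read_camera("top"); pickle.dump(c,open("d1.pkl","wb"))
P=cloud(c); Q=np.stack([(P[...,:2]-O)@EX,(P[...,:2]-O)@EY,P[...,2]],-1)
mid=abs(Q[...,0])<25
for nm,m in (("bar",mid&(abs(Q[...,2]-60)<3)&(Q[...,1]>40)&(Q[...,1]<215)),("end",mid&(abs(Q[...,2]-68)<3)&(Q[...,1]>180)&(Q[...,1]<240)),("upr",(abs(Q[...,0])<42)&(abs(Q[...,0])>20)&(abs(Q[...,2]-78)<3)&(Q[...,1]>20)&(Q[...,1]<80))):
    print(nm,np.percentile(Q[m][:,1],[.5,50,99.5]).round(1))
cv2.imwrite("pics/home.png",cv2.resize(c["image"][150:350,190:460],None,fx=2.5,fy=2.5))
```

```text
True {'t': 9.55, 'x': np.float64(0.12), 'y': np.float64(24.18), 'z': np.float64(62.2), 'fx': np.float64(0.62), 'fy': np.float64(-2.1), 'fz': np.float64(3.04), 'mz': np.float64(0.056), 'w': 15.46}
{'t': 9.85, 'x': np.float64(0.13), 'y': np.float64(24.17), 'z': np.float64(62.2), 'fx': np.float64(0.38), 'fy': np.float64(-1.65), 'fz': np.float64(3.28), 'mz': np.float64(-0.002), 'w': 15.33}
bar [ 89.8 146.4 200.4]
end [200.3 210.9 222.1]
upr [43.2 53.  60.4]
```

View pics/home.png

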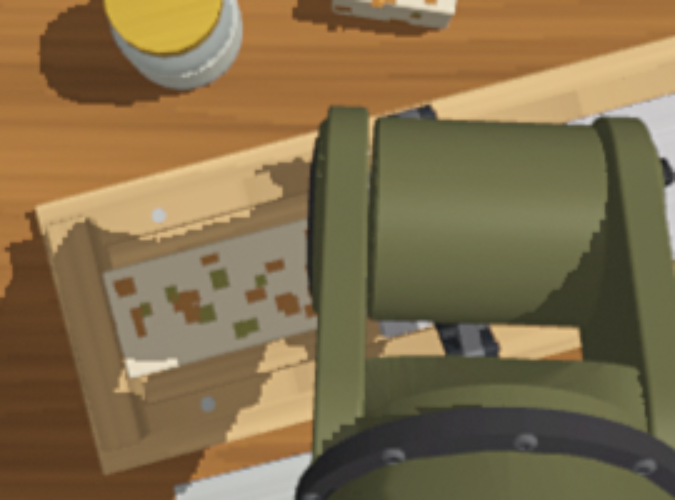

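The bar's end face reads 200.4 and the end stop's face 200.3, so the bar is home. The upright's front is at 60.4, which is jig y ≈ 55. I'll release the rib and grip the knob.

Run:
```python
from h import *
bot.move_gripper(50); print(S())
bot.servo_line(W(0,24,150),speed=120)
bot.move_to(W(-.2,-84.2,150),tool(27)); 
print(bot.servo_line(W(-.2,-84.2,72),speed=70,until_force=8),S())
bot.move_gripper(8,grip_force=30); bot.dwell(.2); print(S(), bot.read_state()["moment"])
c=bot.read_camera("side"); im=c["image"]; cv2.imwrite("pics/knob.png",cv2.resize(im[80:330,230:460],None,fx=2.3,fy=2.3))
```

```text
{'t': 10.32, 'x': np.float64(0.08), 'y': np.float64(24.21), 'z': np.float64(62.11), 'fx': np.float64(-0.78), 'fy': np.float64(-0.16), 'fz': np.float64(0.41), 'mz': np.float64(-0.004), 'w': 49.71}
False {'t': 12.98, 'x': np.float64(0.03), 'y': np.float64(-84.32), 'z': np.float64(72.51), 'fx': np.float64(0.23), 'fy': np.float64(-0.83), 'fz': np.float64(0.02), 'mz': np.float64(0.021), 'w': 50.21}
{'t': 13.57, 'x': np.float64(-0.39), 'y': np.float64(-84.31), 'z': np.float64(72.33), 'fx': np.float64(-5.19), 'fy': np.float64(0.39), 'fz': np.float64(6.1), 'mz': np.float64(0.007), 'w': 15.5} [-0.23604802  0.91133897  0.00734901]
```

View pics/knob.png

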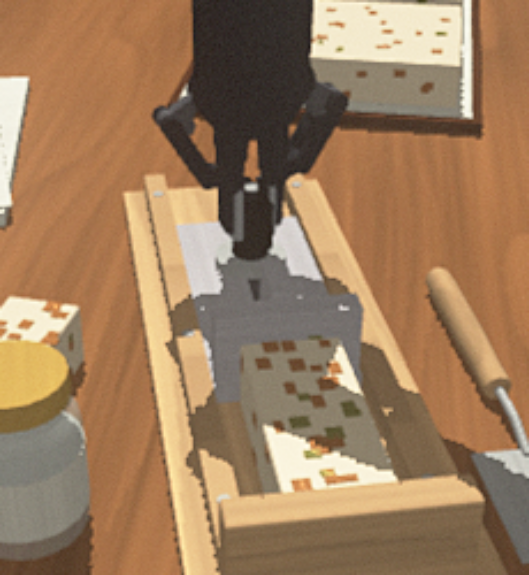

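The knob is held, with the jaws at 15.5 mm. I'll turn it clockwise in small steps, lowering by the thread pitch and watching the moment.

```bash
cat > turn.py <<'E'
from h import *
import json,sys
def turn(start,end,step,stop,z0=72.2,cx=-.5,cy=-84.3):
    log=[]; th=start
    while th<end-1e-6:
        th=min(th+step,end)
        bot.servo_line(W(cx,cy,z0-th/30),tool(27-th),speed=step/30/.2)
        v=[]
        for _ in range(6):
            bot.dwell(.02); s=bot.read_state(); v.append([s["moment"][2],*s["ft_force"]])
        M=rot(s["tool_rot"]); a=27-np.degrees(np.arctan2(M[1,0],M[0,0]))
        m=np.mean(v,0); log.append([th,round(a%360,1),*m.round(3)]); print(*log[-1],round(s["clock"],2))
        if abs(m[0])>stop or np.linalg.norm(m[1:])>35: break
    return th
E
python3 - <<'E'
from turn import *
turn(0,112,4,.125); print(S())
E
```

```text
4 3.9 -0.038 -2.937 -1.149 4.189 13.98
8 7.8 -0.023 -3.788 -1.352 5.518 14.33
12 11.8 -0.043 -3.847 -1.749 5.321 14.68
16 15.8 -0.045 -4.193 -1.522 5.488 15.03
20 19.8 -0.049 -4.405 -1.348 5.717 15.38
24 23.8 -0.049 -4.655 -1.326 5.716 15.73
28 27.8 -0.066 -5.109 -1.869 5.721 16.08
32 31.8 -0.047 -5.446 -1.325 5.915 16.43
36 35.8 -0.057 -5.898 -1.256 6.546 16.78
40 39.8 -0.088 -6.408 -1.643 6.894 17.13
44 43.8 -0.118 -7.108 -1.592 7.479 17.48
48 47.8 -0.15 -7.395 -1.247 7.873 17.83
{'t': 17.83, 'x': np.float64(-0.82), 'y': np.float64(-84.3), 'z': np.float64(70.78), 'fx': np.float64(-6.93), 'fy': np.float64(1.82), 'fz': np.float64(7.78), 'mz': np.float64(-0.207), 'w': 15.58}
```

The moment rises from about 0.045 to 0.15 over 36–48°, but its sign is unexpected and the side force has grown. I'll null the side force, re-read the moment and compare the direction with a small back-turn.

```bash
cat >> turn.py <<'E'
def rd(n=15):
    v=[]
    for _ in range(n):
        bot.dwell(.02); s=bot.read_state(); v.append([*s["ft_force"],*s["moment"]])
    return np.mean(v,0).round(3)
E
python3 - <<'E'
from turn import *
z=72.2-48/30
print(rd())
for cx,cy in ((-1.2,-84.3),(-1.9,-84.3)):
    bot.servo_line(W(cx,cy,z),tool(27-48),speed=3); print(cx,cy,rd(),S()["x"])
for th in (45,42,45,48):
    bot.servo_line(W(-1.9,-84.3,72.2-th/30),tool(27-th),speed=.4); print(th,rd())
E
```

```text
[-6.826 -1.415  7.935 -0.256  1.219 -0.145]
-1.2 -84.3 [-1.626 -0.085  5.302 -0.046  0.256 -0.083] -0.99
-1.9 -84.3 [ 4.888  1.172  1.895  0.212 -0.923 -0.082] -1.18
45 [ 4.873  1.387  1.92   0.165 -0.94   0.132]
42 [ 5.326  1.219  1.512  0.169 -0.997  0.084]
45 [ 5.392  1.237  1.511  0.217 -1.019 -0.075]
48 [ 4.988  1.22   1.903  0.209 -0.954 -0.068]
```

Turning back flips the sign, so negative mz is the resistance to tightening. With the side force gone the moment is only about 0.08, so part of that rise came from the side load. I'll continue centred at x = -1.4.

Run:
```python
from turn import *
bot.servo_line(W(-1.4,-84.3,72.2-1.6),tool(27-48),speed=3); print(rd())
print(turn(48,69,3,.17,cx=-1.4)); print(rd(),S())
```

```text
[ 3.699  1.406  5.14   0.195 -0.747 -0.041]
51 51.0 -0.057 4.051 1.472 5.23 22.27
54 54.0 -0.124 3.369 1.758 5.16 22.62
57 57.0 -0.091 3.469 1.663 5.806 22.97
60 60.0 -0.157 3.022 1.466 5.778 23.32
63 63.0 -0.032 3.025 1.666 6.237 23.67
66 66.0 -0.139 2.624 1.418 6.132 24.02
69 69.0 -0.129 2.555 2.118 6.126 24.37
69
[ 2.248  1.767  6.222  0.298 -0.515 -0.116] {'t': 24.62, 'x': np.float64(-1.28), 'y': np.float64(-84.22), 'z': np.float64(70.12), 'fx': np.float64(3.36), 'fy': np.float64(0.94), 'fz': np.float64(6.68), 'mz': np.float64(-0.09), 'w': 15.55}
```

The moment is noisy. I'll zero it by opening the jaws, regrip centred, and continue with longer averages.

Run:
```python
from turn import *
th=69
bot.move_gripper(28); print("open",rd(20),S())
bot.servo_line(W(-1.1,-84.5,72.2-th/30+.2),tool(27-th),speed=5)
bot.move_gripper(8,grip_force=40); print("closed",rd(20),S())
for th in (71,73,75,77,79,81):
    bot.servo_line(W(-1.1,-84.5,72.4-th/30),tool(27-th),speed=.3)
    m=rd(20); print(th,m)
    if m[5]<-.2: break
print(S())
```

```text
open [-0.019  0.03   0.241  0.003  0.01  -0.013] {'t': 25.23, 'x': np.float64(-1.46), 'y': np.float64(-84.29), 'z': np.float64(69.82), 'fx': np.float64(0.23), 'fy': np.float64(0.66), 'fz': np.float64(0.11), 'mz': np.float64(-0.015), 'w': 27.87}
closed [-4.396  2.437  5.014  0.459  0.752 -0.024] {'t': 26.06, 'x': np.float64(-1.19), 'y': np.float64(-84.31), 'z': np.float64(70.19), 'fx': np.float64(-3.28), 'fy': np.float64(4.21), 'fz': np.float64(4.52), 'mz': np.float64(0.04), 'w': 15.2}
71 [-4.446  2.926  5.286  0.487  0.76   0.026]
73 [-4.758  2.963  5.487  0.501  0.822 -0.02 ]
75 [-4.745  3.217  5.141  0.525  0.826  0.008]
77 [-4.958  3.069  5.524  0.526  0.866  0.038]
79 [-5.032  2.994  5.845  0.54   0.892  0.054]
81 [-5.13   3.435  6.011  0.562  0.921  0.014]
{'t': 29.56, 'x': np.float64(-1.23), 'y': np.float64(-84.24), 'z': np.float64(69.82), 'fx': np.float64(-3.78), 'fy': np.float64(4.38), 'fz': np.float64(5.58), 'mz': np.float64(0.117), 'w': 15.65}
```

Run:
```python
from turn import *
v=[]
for _ in range(60):
    bot.dwell(.004); s=bot.read_state(); v.append(s["moment"][2])
v=np.array(v); print(v.mean(),v.std(),v.round(2)[:40]); print(s["effort"].round(2), s["clock"])
c=bot.read_camera("wrist"); d=bot.read_camera("side")
a=cv2.resize(c["image"],(520,390)); b=cv2.resize(d["image"][130:280,270:410],(364,390))[:, :280]
cv2.imwrite("pics/w.png",np.hstack([a,b]))
```

```text
0.11678726054542198 0.0 [0.12 0.12 0.12 0.12 0.12 0.12 0.12 0.12 0.12 0.12 0.12 0.12 0.12 0.12
 0.12 0.12 0.12 0.12 0.12 0.12 0.12 0.12 0.12 0.12 0.12 0.12 0.12 0.12
 0.12 0.12 0.12 0.12 0.12 0.12 0.12 0.12 0.12 0.12 0.12 0.12]
[-1.550e+00 -6.317e+01 -3.144e+01 -4.300e-01 -1.420e+00  2.000e-02] 29.5583
```

View pics/w.png

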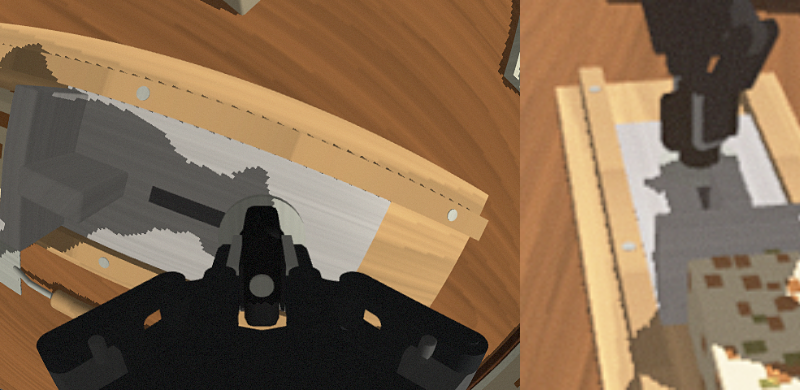

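The wrist view shows the knob still aligned between the pads at (262,265), so it has followed the tool to 81° and is turning almost freely. I'll continue with a firmer grip and log the wrist joint's effort too.

```bash
cat >> turn.py <<'E'
def rde(n=16):
    v=[]
    for _ in range(n):
        bot.dwell(.02); s=bot.read_state(); v.append([*s["ft_force"],s["moment"][2],s["effort"][5]])
    return np.append(np.mean(v,0).round(3),[np.std(v,0)[3].round(3),round(s["clock"],2)])
def go(ths,cx,cy,zo,stop):
    for th in ths:
        bot.servo_line(W(cx,cy,zo-th/30),tool(27-th),speed=.3); m=rde(); print(th,m)
        if abs(m[3])>stop: break
E
python3 - <<'E'
from turn import *
bot.move_gripper(8,grip_force=70); print(rde())
bot.servo_line(W(-1.6,-84.2,72.2-81/30),speed=3); print(rde())
go(range(83,104,2),-1.6,-84.2,72.2,.13)
E
```

```text
[-5.400e+00  3.411e+00  6.681e+00  2.100e-02  2.800e-02  2.200e-02
  3.014e+01]
[-2.054e+00  2.689e+00  5.411e+00  3.000e-02  2.800e-02  2.900e-02
  3.077e+01]
83 [-2.742e+00  2.871e+00  5.680e+00 -2.200e-02 -7.000e-03  3.200e-02
  3.128e+01]
85 [-2.505e+00  2.792e+00  5.826e+00 -8.900e-02 -8.400e-02  3.100e-02
  3.180e+01]
87 [-2.877e+00  3.137e+00  5.781e+00 -5.300e-02 -3.200e-02  3.800e-02
  3.232e+01]
89 [-2.870e+00  2.788e+00  6.167e+00  2.200e-02  3.900e-02  3.300e-02
  3.283e+01]
91 [-3.017e+00  3.271e+00  6.271e+00 -2.100e-02  3.000e-03  2.800e-02
  3.335e+01]
93 [-2.967e+00  3.311e+00  6.293e+00  8.300e-02  9.300e-02  3.100e-02
  3.387e+01]
95 [-2.955e+00  3.352e+00  6.738e+00 -6.900e-02 -5.000e-02  3.200e-02
  3.438e+01]
97 [-2.923e+00  3.613e+00  6.456e+00  7.000e-02  8.400e-02  2.800e-02
  3.490e+01]
99 [-3.507e+00  3.525e+00  6.776e+00 -4.100e-02 -3.500e-02  3.500e-02
  3.542e+01]
101 [-3.465e+00  3.887e+00  6.588e+00  3.200e-02  5.600e-02  3.200e-02
  3.593e+01]
103 [-3.542e+00  3.996e+00  6.950e+00  7.500e-02  9.200e-02  2.400e-02
  3.645e+01]
```

Wrist effort and mz agree, so these are real torques. The readings taken at rest are leftovers inside the friction band: free (about 0.03) up to about 36°, then clearly growing (0.05, 0.075, 0.105, 0.137 at 36, 40, 44 and 48°). The later reads only sampled random points inside that band. If the bite was at about 36°, then 103° is about 67° past it. I'll stop tightening and back off in slow steps, where the slipping moment tells whether the knob is biting.

Run:
```python
from turn import *
th=103
while th>84:
    th-=2
    bot.servo_line(W(-1.6,-84.2,72.2-th/30),tool(27-th),speed=.2)
    v=[]
    for k in range(4):
        s=bot.read_state(); v+=[s["moment"][2].round(3),s["effort"][5].round(3)]; bot.dwell(.02)
    M=rot(s["tool_rot"]); print(th,round((27-np.degrees(np.arctan2(M[1,0],M[0,0])))%360,2),*v,round(s["clock"],2))
```

```text
101 100.98 0.069 -0.11 0.075 -0.049 0.048 -0.011 0.084 0.014 36.75
99 98.97 0.244 0.089 0.253 0.149 0.247 0.188 0.29 0.213 37.07
97 96.98 0.142 -0.021 0.1 0.039 0.144 0.078 0.15 0.102 37.38
95 94.98 0.165 -0.074 0.101 -0.014 0.078 0.025 0.076 0.049 37.7
93 92.98 0.12 -0.044 0.151 0.015 0.088 0.054 0.079 0.078 38.02
91 90.97 0.24 0.08 0.215 0.141 0.24 0.181 0.239 0.205 38.33
89 88.98 0.129 -0.076 0.07 -0.016 0.104 0.023 0.081 0.048 38.65
87 86.98 0.131 -0.0 0.152 0.059 0.19 0.098 0.209 0.122 38.97
85 84.98 0.077 -0.047 0.137 0.012 0.104 0.051 0.079 0.075 39.28
83 82.99 0.026 -0.113 0.069 -0.053 0.097 -0.014 0.117 0.011 39.6
```

Torques of up to 0.29 N m held in the knob at 99° and 0.2 at 87° show it is well bitten. The free moment at 32° and 0.137 at 48° bracket the bite at 32–48°, most likely 36°. I'll set the knob at 81.5° and release.

Run:
```python
from turn import *
th=81.5
bot.servo_line(W(-1.6,-84.2,72.2-th/30),tool(27-th),speed=.15); print(rde(8))
bot.move_gripper(50,grip_force=20); print(S())
bot.servo_line(W(-1.4,-84.2,180),speed=120)
bot.move_joints([-1.26,0.3,1.521,0,1.321,-0.067]); print(S())
import pickle
c=bot.read_camera("top"); d0=pickle.load(open("d0.pkl","rb"))["top"]
def q(c): P=cloud(c); return np.stack([(P[...,:2]-O)@EX,(P[...,:2]-O)@EY,P[...,2]],-1)
Q=q(c); Q0=q(d0); mid=abs(Q[...,0])<25
for nm,m in (("bar",mid&(abs(Q[...,2]-60)<3)&(Q[...,1]>40)&(Q[...,1]<215)),("end",mid&(abs(Q[...,2]-68)<3)&(Q[...,1]>180)&(Q[...,1]<240)),("upr",(abs(Q[...,0])<42)&(abs(Q[...,0])>20)&(abs(Q[...,2]-78)<3)&(Q[...,1]>20)&(Q[...,1]<80))):
    print(nm,np.percentile(Q[m][:,1],[.5,50,99.5]).round(1))
for n,(C,A) in dict(start=(d0,Q0),now=(c,Q)).items():
    k=(A[...,2]>80 if n=="start" else A[...,2]>77)&(A[...,1]>-125)&(A[...,1]<-45)&(abs(A[...,0])<35)
    r=cv2.minAreaRect(A[k][:,:2].astype(np.float32)); e=np.linalg.svd(A[k][:,:2]-A[k][:,:2].mean(0),full_matrices=False)[2][0]
    fl=(np.hypot(A[...,0],A[...,1]+84.5)<23)&(np.hypot(A[...,0],A[...,1]+84.5)>17)&(A[...,2]<45)&(A[...,2]>34)
    print(n,"knob top",np.median(A[k][:,2]),"axis angle",np.degrees(np.arctan2(e[1],e[0]))%180,r,"flange z",np.median(A[fl][:,2]))
cv2.imwrite("pics/end.png",c["image"])
```

```text
[-2.491e+00  2.846e+00  5.613e+00 -4.200e-02 -8.000e-02  2.600e-02
  4.000e+01]
{'t': 40.43, 'x': np.float64(-1.6), 'y': np.float64(-84.26), 'z': np.float64(69.41), 'fx': np.float64(-0.54), 'fy': np.float64(-0.45), 'fz': np.float64(-0.5), 'mz': np.float64(-0.014), 'w': 49.78}
{'t': 43.59, 'x': np.float64(-489.88), 'y': np.float64(-387.07), 'z': np.float64(250.1), 'fx': np.float64(0.25), 'fy': np.float64(-0.34), 'fz': np.float64(-0.23), 'mz': np.float64(-0.057), 'w': 49.92}
bar [ 61.  130.6 200.3]
end [200.2 210.8 222. ]
upr [42.5 51.4 60.3]
start knob top 87.01916051779301 axis angle 102.39844078040532 ((-0.164841890335083, -84.3379135131836), (15.978211402893066, 49.98384475708008), 11.576845169067383) flange z 37.39551962018777
now knob top 84.11948505815246 axis angle 19.829958816815548 ((-0.08374786376953125, -84.35746002197266), (49.833370208740234, 16.566204071044922), 19.9207820892334) flange z 35.929484009350574
```

View pics/end.png

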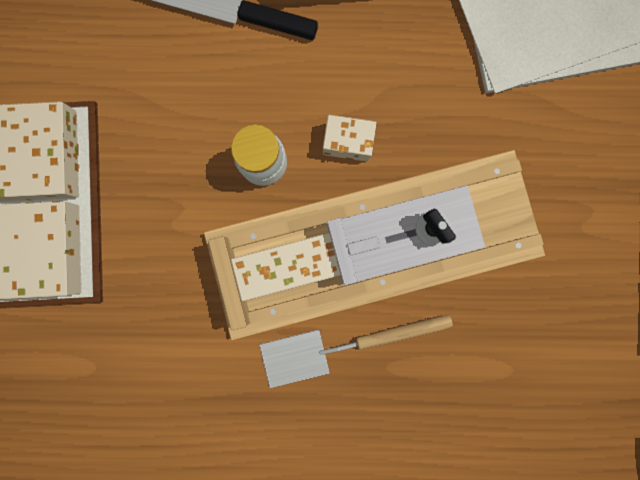

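The final picture shows the bar against the end stop (~(232,275)), the upright against the bar (~(340,250)), the knob turned, and the spatula, jar and offcut where they were. The knob has turned 82°. Its flange dropped only 1.5 mm while the grip dropped 2.9 mm, which puts the bite at about 44°. The moment curve gave about 36°. Either way the knob is about 38–46° past its bite, inside the allowed range.

```bash
python3 -c "
from rig import bot
print(bot.finish_job())"
```

```text
the job is handed in; nothing more can be done
None
```

The bar is home against the end stop, the stop bears on it, and the knob is locked about 38–46° past its bite. The knob did go too far on the way. The job is handed in at about 44 s of the 72 s allowed; no verdict was reported.

- **Bar and stop:** I gripped the stop by its rib and pushed until a 20 N and then a 22 N force change stopped the arm. In the last picture the bar's end face and the end stop's face read 200.3 and 200.2 mm on the same scale. The stop's face is at about 55 mm in the jig's frame.
- **Knob went too far first:** I tightened clockwise and missed the bite at first, because the moment readings at rest were noisy and varied in sign. I turned to 103° before recognising it. That is about 59–67° past the bite, below the 80° limit but more than the "45 degrees and no more" you asked for. I then turned it back to 81.5°; the camera showed a total turn of about 82°.
- **Where it bit:** two estimates disagree somewhat. The moment curve puts the bite at about 36°, and the flange's drop in the depth image at about 44°. Either way the knob ends inside the 25–70° window. I could not measure the clamping force itself.
- **Everything else:** the last picture shows the spatula, jar and offcut where they were, by eye. The gripper is open and the arm is back at its start pose, touching nothing.

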